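# Draw down a gear housing cover crisscross

### The job

Tighten the four red wing screws so that the cover is drawn down flat and snug on the seal: go round crisscross, each time to the screw diagonally opposite, first about half way on all four and then snug on all four, so that the cover never rocks far over. Judge snug by feel and do not overtighten; leave the other things on the bench where they are.

Things in the scene. Friction and masses are not known exactly. Their poses are not given: they have to be found in the camera images.
- housing: green gear housing, bolted down, 132 x 132 mm, walls to 50 mm, locating lugs to 64 mm; origin under its centre on the bench, z up. A shaft sticks out of its +x side to 96 mm from the centre. An orange seal on its rim under the cover differs in thickness from unit to unit by up to 2.2 mm, unmeasured, so the height at which the cover seats must be felt.
- cover: loose square aluminium cover, 124 x 124 x 6 mm, origin at the centre of its underside, z up; lies on four springy pads (0.6 N/mm each) 3.8 to 6.0 mm above the seal, underside 61 mm over the bench. It rocks 0.45 degrees for each mm that one screw draws it down ahead of the one diagonally across (127 mm away); over 3.6 mm ahead (0.9 rad) is too far.
- screw_a: red wing screw at the +x +y corner of the housing (45 mm from its centre in x and y), diagonally across from screw_c. All four: origin on the axis at the underside of its 26 mm steel collar, 0.1 to 0.3 mm above the cover at first; above the 4 mm collar the wing, 30 mm long (own x), 9 mm thick (own y), its top 22 mm above the origin. Wing within 0.6 rad of the housing's x at first.
- screw_b: red wing screw at the +x -y corner of the housing (45 mm from its centre in x and y), diagonally across from screw_d. Shaped as screw_a. All four: clockwise seen from above tightens; steep thread, 4 mm down per radian (25 mm per turn); stays where it is left. Start to snug is 1.1 to 2.1 rad, by the seal.
- screw_c: red wing screw at the -x -y corner of the housing (45 mm from its centre in x and y), diagonally across from screw_a. Shaped as screw_a. All four: turning takes about 0.15 N m running free; once the cover is seated the sprung collar makes it climb about 1 N m per radian. Take readings after equal small steps (0.07 rad).
- screw_d: red wing screw at the -x +y corner of the housing (45 mm from its centre in x and y), diagonally across from screw_b. Shaped as screw_a. All four: 0.10 to 0.18 N m above the free-running torque is snug, 0.30 above it is overtight; the seat is felt within 0.3 rad.
- spanner: steel open-ended spanner, 140 mm, lying flat, handle to its own -x; bystander
- driver: screwdriver with yellow handle, 170 mm, lying flat, handle to its own -x; bystander
- bush: brass bush, 28 mm across, 22 mm high; bystander, origin at its underside's centre
- oil: amber oil bottle with yellow cap, 40 mm across, 100 mm high; bystander, origin at its underside's centre
- paint_pot: white pot with blue cap, 40 mm across, 55 mm high; bystander, origin at its underside's centre
- grease_pot: yellow pot with white cap, 40 mm across, 60 mm high; bystander, origin at its underside's centre
- gear: brass gear blank, 44 mm across, 16 mm high; bystander, origin at its underside's centre
Things that resemble listed ones, but are neither listed nor needed, are in the scene too. Of the things that look like the cover, the smallest one is meant.

How it is judged:
On the way, in this order (a step that is already met when the one before it is completed fails the run):
1. first round: all four screws have been run down at least 1.2 mm (0.3 rad) (distance of each of screw_a, screw_b, screw_c, screw_d from where it was at the start of the episode above 0.0012 m), for 0.1 s.
2. second round: all four screws bear on the cover snugly (over 8 N each) (contact force between each of screw_a, screw_b, screw_c, screw_d and cover above 8 N), for 0.2 s.
At the end, for the whole second after the job is handed in: Each of the four screws presses on the cover with 8 to 32 N (more than the pads alone can give, so the cover is down on the seal), the cover is level within 0.7 degrees and at rest (all of step 2 and contact force between each of screw_a, screw_b, screw_c, screw_d and cover below 32 N and angle between cover's own z axis and vertical below 0.012 rad and linear speed of cover below 0.01 m/s); the robot touches nothing.
It fails at once if the cover rocked more than 1.6 degrees: a screw was run down too far ahead of its opposite (angle between cover's own z axis and vertical above 0.0285 rad).
It fails at once if a screw was overtightened (over 32 N on the cover) (contact force between any of screw_a, screw_b, screw_c, screw_d and cover above 32 N).
It fails at once if first round not crisscross: two neighbouring screws were run down over 1.2 mm while the other two had hardly been turned (under 0.6 mm) ((distance of each of screw_a, screw_b from where it was at the start of the episode above 0.0012 m and distance of each of screw_c, screw_d from where it was at the start of the episode below 0.0006 m) or (distance of each of screw_b, screw_c from where it was at the start of the episode above 0.0012 m and distance of each of screw_a, screw_d from where it was at the start of the episode below 0.0006 m) or (distance of each of screw_c, screw_d from where it was at the start of the episode above 0.0012 m and distance of each of screw_a, screw_b from where it was at the start of the episode below 0.0006 m) or (distance of each of screw_d, screw_a from where it was at the start of the episode above 0.0012 m and distance of each of screw_b, screw_c from where it was at the start of the episode below 0.0006 m)).
It fails at once if second round not crisscross: two neighbouring screws were tight (over 12 N) while the other two were still slack (under 6 N) ((contact force between each of screw_a, screw_b and cover above 12 N and contact force between each of screw_c, screw_d and cover below 6 N) or (contact force between each of screw_b, screw_c and cover above 12 N and contact force between each of screw_a, screw_d and cover below 6 N) or (contact force between each of screw_c, screw_d and cover above 12 N and contact force between each of screw_a, screw_b and cover below 6 N) or (contact force between each of screw_d, screw_a and cover above 12 N and contact force between each of screw_b, screw_c and cover below 6 N)).
It fails at once if a bystander was pushed more than 20 mm (distance of any of spanner, driver, bush, oil, paint_pot, grease_pot, gear from where it was at the start of the episode above 0.02 m).
It also fails if it takes over 72 s, if anything falls off the work surface, if the arm or the gripper's body presses on something with over 40 N, if the wrist force passes 120 N, or if a joint passes its speed limit or range.

### The arm

A 7-joint arm with a two-finger parallel gripper is mounted at the origin on the work surface. World frame = base frame: x ahead of the robot, y to its left, z up, the work surface at z = 0. Lengths are in m, angles in rad, forces in N, time in s.
With the tool pointing down it reaches from about 0.4 to 0.85 m from the base axis. Payload 4.4 kg.
Tool frame: the origin (TCP) lies between the finger pads; the fingertips stand 11 mm ahead of it and the grasp point (between the pads) lies 8 mm behind it; z points along the fingers, y is the line along which they close (so a half turn about z gives the same grasp; the last joint's range is limited). The gripper opens to 94 mm and grips with 3 to 60 N. Pads are 16 mm wide; open, the fingers measure 119 mm over their backs; the gripper's body (75 mm by 177 mm) begins 78 mm behind the grasp point.
Start: joints at [-1.38, 0.628, 0.038, 1.517, -0.027, 0.996, -0.02], TCP at [0.165, 0.629, 0.216] pointing down, gripper open.
Joint ranges: [-3.06, 3.06], [-0.37, 2.12], [-1.25, 1.32], [0.18, 2.47], [-1.1, 4.24], [0.23, 1.98], [-2.94, 2.94]. Speed limits (rad/s): [2.57, 2.57, 3.14, 3.14, 3.14, 3.14, 3.14].

### API

Orientations are given as a rotation vector (axis times angle).
In Python, from rig import arm gives the robot as it stands. Calls block until the motion is done:
- arm.reach(position, orientation): joint-space move of the TCP to a pose.
- arm.movel(position, rate=0.15, ori=None): straight line of the TCP; ori=None keeps the orientation; rate is the mean speed in m/s.
- arm.move_j(angles): joint-space move.
- arm.set_gripper(opening): finger opening in m; the grip force is fixed at half the most; returns when the fingers have stopped.
- arm.pause(seconds).
- arm.solve_ik(position, orientation): joint angles nearest the present ones, or None.
- arm.snapshot(name): name is "side" or "top"; returns the picture (480x640x3 uint8, red, green, blue); there is no depth.
- arm.camera_info(name): a dict with "camera_matrix" (3x3 intrinsics, pixels), "R" (3x3) and "t" (3): a world point X has camera coordinates R X + t. Camera axes: x right, y down, z forward; pixel columns grow to the right and rows downward; lengths in m; the calibration is good to about 2 mm. A picture is of the moment at which its call begins. camera_info takes no time and is no camera call.
A pose or a line that the arm cannot do raises arm.PlanningError and nothing moves.
- arm.job_done(): hands the job in; it is judged then, once.
Readings, each from a call of its own:
- arm.get_time(): time.
- arm.get_joint_pos(): joint angles.
- arm.get_joint_velocities(): joint speeds.
- arm.get_tau(): joint torques, N m.
- arm.get_tcp_pos(): TCP position.
- arm.get_orientation(): TCP orientation.
- arm.get_force(): force on the tool from outside, world axes, zero at the start.
- arm.get_ft_torque(): the same for the moment, N m.
- arm.get_width(): finger opening in m.
- arm.get_finger_force(): force on a finger pad.
Only numpy, scipy, OpenCV 4.12 (cv2) and the standard library are available. Lean on these libraries where they do the work, as an engineer would, in place of code of your own. Each camera call takes 0.05 s, during which the arm holds its last target. There are 200 camera calls.

## Working session

There is one attempt and no reset: what is moved stays moved. The work goes in short steps, each a Python script; the robot and the scene stay as the last script left them, time stands still between calls to the robot, and variables do not carry over. Pictures are saved under pics/ and viewed, at most 10 in all, crops included, and the job is handed in when it is done.

```bash
ls; mkdir -p pics; python3 - <<'E'
from rig import arm
import cv2
for n in("top","side"):
    im=arm.snapshot(n); cv2.imwrite(f"pics/{n}0.png",im[:,:,::-1]); c=arm.camera_info(n); print(n,c)
print(arm.get_time(),arm.get_orientation(),arm.get_ft_torque())
E
```

```text
pics
top {'camera_matrix': array([[455.92727776,   0.        , 318.19936349],
       [  0.        , 455.92727776, 242.98653945],
       [  0.        ,   0.        ,   1.        ]]), 'R': array([[ 0.1012057 , -0.9948612 , -0.00293127],
       [-0.97336994, -0.0984094 , -0.20704239],
       [ 0.20568998,  0.02380708, -0.97832758]]), 't': array([-0.05388662,  0.49455663,  0.90269111])}
side {'camera_matrix': array([[470.51140301,   0.        , 323.24251563],
       [  0.        , 470.51140301, 247.83756846],
       [  0.        ,   0.        ,   1.        ]]), 'R': array([[ 0.80011501, -0.59979544,  0.00783505],
       [-0.41338444, -0.5608172 , -0.71735443],
       [ 0.43465995,  0.57072716, -0.69666436]]), 't': array([-0.39217762,  0.23661275,  0.90362797])}
0.1 [-4.02155392e-01 -3.11555712e+00  2.57167485e-03] [-0.01366509 -0.00109468 -0.0088069 ]
```

View pics/top0.png

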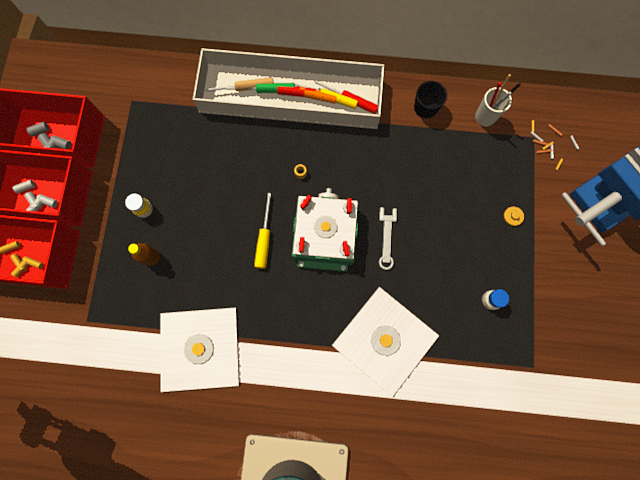

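View pics/side0.png

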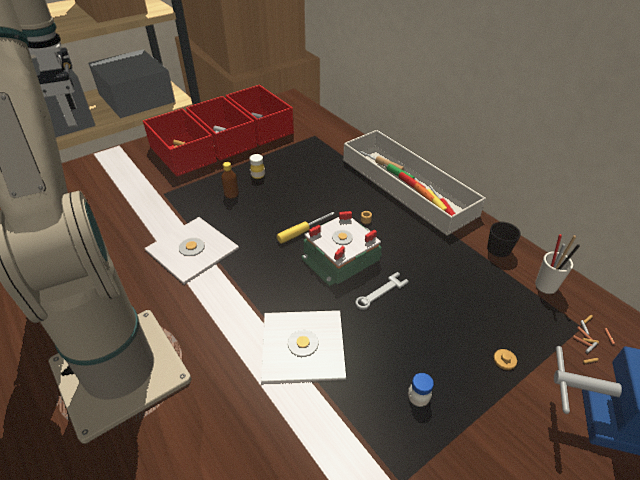

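Candidates: covers at top-view px (325,228) on the green housing, and loose plates at (199,349) and (386,341). The smallest is the one on the housing. Red objects are the four wings at ~(308,202), (350,206), (303,244) and (346,247); the red pens (~365,100) and red bins are distractors. Housing +x (shaft, px (328,190)) points up in the image.

```bash
cat > loc.py <<'E'
import cv2,numpy as np
from rig import arm
def redblobs(im,box):
    u0,v0,u1,v1=box; S=4
    c=cv2.resize(im[v0:v1,u0:u1],None,fx=S,fy=S,interpolation=cv2.INTER_CUBIC).astype(int)
    m=((c[:,:,0]>90)&(c[:,:,0]>1.8*c[:,:,1])&(c[:,:,0]>1.8*c[:,:,2])).astype(np.uint8)
    out=[]
    for k in cv2.findContours(m,cv2.RETR_EXTERNAL,cv2.CHAIN_APPROX_NONE)[0]:
        if cv2.contourArea(k)<200: continue
        mm=np.zeros_like(m); cv2.drawContours(mm,[k],-1,1,-1)
        p=np.argwhere(mm)[:,::-1]; out.append(((p+.5)/S-.5+[u0,v0]))
    return out
def ray(cam,uv):
    c=arm.camera_info(cam);K,R,t=c["camera_matrix"],c["R"],c["t"]
    uv=np.atleast_2d(uv); d=np.c_[uv,np.ones(len(uv))]@np.linalg.inv(K).T@R
    return -R.T@t,d/np.linalg.norm(d,axis=1)[:,None]
def plane(cam,uv,z):
    o,d=ray(cam,uv); return o+d*((z-o[2])/d[:,2])[:,None]
def tri(u1,u2):
    o1,d1=ray("top",u1);o2,d2=ray("side",u2);d1,d2=d1[0],d2[0]
    s=np.linalg.lstsq(np.c_[d1,-d2],o2-o1,rcond=None)[0]
    a,b=o1+s[0]*d1,o2+s[1]*d2; return (a+b)/2,np.linalg.norm(a-b)
E
python3 - <<'E'
from loc import *
T=cv2.imread("pics/top0.png")[:,:,::-1];S=cv2.imread("pics/side0.png")[:,:,::-1]
bt=redblobs(T,(285,180,370,280));bs=redblobs(S,(295,200,390,290))
for cam,b in(("top",bt),("side",bs)):
    for p in b:
        w=plane(cam,p,.081)[:,:2];e,V=np.linalg.eigh(np.cov(w.T));v=V[:,1]
        print(cam,p.mean(0).round(1),len(p),w.mean(0).round(4),"len",np.sqrt(12*e).round(4),"yaw",round(float(np.arctan(v[1]/v[0])),3))
for p in bt:
    for q in bs:
        X,e=tri(p.mean(0),q.mean(0))
        if e<.006 and .06<X[2]<.1: print(p.mean(0).round(0),q.mean(0).round(0),X.round(4),e.round(4))
a=cv2.resize(T[182:278,282:372],None,fx=6,fy=6,interpolation=cv2.INTER_CUBIC)
b=cv2.resize(S[200:296,295:335+50],None,fx=6,fy=6,interpolation=cv2.INTER_CUBIC)
o=np.hstack([a,b])[:600,:]; o=cv2.resize(o,None,fx=.73,fy=.73,interpolation=cv2.INTER_AREA)
cv2.imwrite("pics/crop1.png",o[:,:,::-1]);print(o.shape)
E
```

```text
top [345.6 248.1] 1207 [ 0.4863 -0.0607] len [0.0107 0.0287] yaw 0.302
top [301.3 244.2] 1120 [0.4853 0.0294] len [0.0099 0.0288] yaw 0.039
top [349.  204.7] 1163 [ 0.5781 -0.0595] len [0.0105 0.0304] yaw 0.058
top [305.6 201.1] 1137 [0.5769 0.0305] len [0.0107 0.0298] yaw -0.472
side [339.  252.6] 1107 [ 0.4877 -0.0596] len [0.0125 0.037 ] yaw 0.55
side [370.6 235. ] 1233 [ 0.5804 -0.0574] len [0.0156 0.0383] yaw 0.397
side [314.4 229.9] 1312 [0.4879 0.0318] len [0.0196 0.0335] yaw 0.508
side [345.1 214.6] 1511 [0.5788 0.0325] len [0.0267 0.0306] yaw 0.234
[346. 248.] [339. 253.] [ 0.4862 -0.0608  0.0827] 0.0007
[301. 244.] [314. 230.] [0.4851 0.0289 0.0844] 0.0012
[349. 205.] [371. 235.] [ 0.5776 -0.0596  0.0839] 0.0009
[306. 201.] [345. 215.] [0.5763 0.0302 0.0837] 0.0006
(420, 788, 3)
```

View pics/crop1.png

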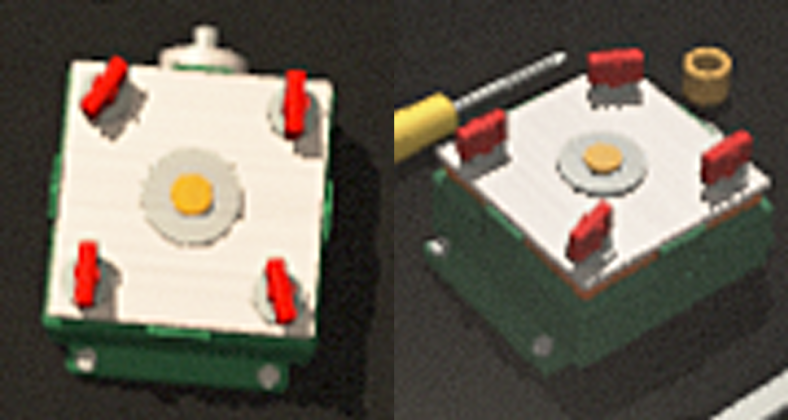

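The crop confirms the small cover with four red wings on the green housing. Clockwise from top left they are screw_a (104,88), screw_b (295,103), screw_c (281,290) and screw_d (87,273); the triangulated spacing is 90–91 mm, as specified. Next I'll check IK over the turning range.

```bash
cat > h.py <<'E'
from loc import *
from scipy.spatial.transform import Rotation as Ro
import json
def ori(psi): return (Ro.from_euler("z",psi)*Ro.from_euler("x",np.pi)).as_rotvec()
E
python3 - <<'E'
from h import *
T=cv2.imread("pics/top0.png")[:,:,::-1]
P={};Y={}
C=ray("top",[[0,0]])[0]
for p in redblobs(T,(285,180,370,280)):
    w=plane("top",p,.082)[:,:2];m=w.mean(0);s=(m-C[:2])/(C[2]-.082)*.016
    e,V=np.linalg.eigh(np.cov(w.T)-np.outer(s,s)/12);v=V[:,1]
    n={(1,1):"a",(1,0):"b",(0,0):"c",(0,1):"d"}[int(m[0]>.53),int(m[1]>-.015)]
    P[n]=m;Y[n]=float(np.arctan(v[1]/v[0]))
c=sum(P.values())/4
ang=[np.arctan2(*(P[n]-c)[::-1])-k*np.pi/4 for n,k in zip("abcd",(1,-1,-3,3))]
y=np.mean(ang);print(c,ang)
sq={n:(c+np.sqrt(2)*.045*np.array([np.cos(y+k*np.pi/4),np.sin(y+k*np.pi/4)])) for n,k in zip("abcd",(1,-1,-3,3))}
for n in "abcd":
    print(n,(P[n]-sq[n]).round(4),sq[n].round(4),"yaw",round(Y[n],3))
    for br in(0,np.pi,-np.pi):
        print("  ",[None if (q:=arm.solve_ik([*sq[n],.087],ori(Y[n]+br-t))) is None else round(float(q[6]),2) for t in(0,.5,1,1.5,2.1)])
json.dump({n:dict(p=list(sq[n]),yaw=Y[n],start=Y[n]) for n in "abcd"},open("s.json","w"))
# noise
for i in range(4): print(arm.get_force().round(2),arm.get_ft_torque().round(4),arm.get_time())
E
```

```text
[ 0.5313772 -0.0150903] [np.float64(0.0038800693966393185), np.float64(0.02245311567797803), np.float64(0.0034408568801622685), np.float64(0.02056837762157615)]
a [ 0.0007 -0.    ] [0.5758 0.0305] yaw -0.488
   [-1.27, -1.77, 2.67, 2.29, 1.83]
   [1.05, 0.67, 0.3, -0.08, -0.54]
   [1.05, 0.67, 0.3, -0.08, -0.54]
b [0.0008 0.0001] [ 0.5769 -0.0595] yaw 0.063
   [-0.79, -1.07, -1.45, 2.86, 2.41]
   [1.61, 1.23, 0.85, 0.47, 0.01]
   [1.61, 1.23, 0.85, 0.47, 0.01]
c [-0.0009 -0.    ] [ 0.4869 -0.0607] yaw 0.308
   [-0.58, -0.95, -1.16, -1.66, 2.54]
   [1.78, 1.41, 1.03, 0.66, 0.21]
   [1.78, 1.41, 1.03, 0.66, 0.21]
d [-0.0007  0.    ] [0.4858 0.0293] yaw 0.035
   [-0.89, -1.11, -1.61, 2.6, 2.16]
   [1.4, 1.04, 0.68, 0.31, -0.12]
   [1.4, 1.04, 0.68, 0.31, -0.12]
[ 0.15  0.12 -0.68] [-0.0137 -0.0011 -0.0088] 0.1
[ 0.15  0.12 -0.68] [-0.0137 -0.0011 -0.0088] 0.1
[ 0.15  0.12 -0.68] [-0.0137 -0.0011 -0.0088] 0.1
[ 0.15  0.12 -0.68] [-0.0137 -0.0011 -0.0088] 0.1
```

```bash
cat >> h.py <<'E'
Z0=.0855
S=json.load(open("s.json")) if __import__("os").path.exists("s.json") else {}
def save(): json.dump(S,open("s.json","w"))
def t(): return round(float(arm.get_time()),2)
def rd(): return arm.get_force().round(2).tolist(),round(float(arm.get_ft_torque()[2]),4)
def pose(n): s=S[n]; return [*s["p"],Z0-.004*(s["start"]-s["yaw"])]
E
python3 - <<'E'
from h import *
n="a";p=pose(n);o=ori(S[n]["yaw"]+np.pi)
arm.reach([p[0],p[1],.17],o);print(t(),rd())
arm.set_gripper(.03);print(t(),arm.get_width())
arm.movel([p[0],p[1],.11],.15);print(t())
arm.movel(p,.08);print(t(),rd(),arm.get_tcp_pos().round(4))
arm.set_gripper(0.0);print(t(),rd(),arm.get_width(),arm.get_finger_force(),arm.get_tcp_pos().round(4))
for i in range(2):
    S[n]["yaw"]-=.07;arm.movel(pose(n),.003,ori(S[n]["yaw"]+np.pi));print(t(),rd())
    arm.pause(.1);print(t(),rd(),arm.get_tcp_pos().round(4))
save()
arm.pause(.1);print(rd())
cv2.imwrite("pics/side1.png",cv2.resize(arm.snapshot("side")[150:290,250:420],None,fx=4,fy=4,interpolation=cv2.INTER_CUBIC)[:,:,::-1])
E
```

```text
2.67 ([0.26, 0.19, -0.15], 0.0571)
3.75 0.029850951877627187
4.3
4.76 ([0.41, 0.81, 0.32], -0.021) [0.5757 0.0304 0.0854]
5.22 ([1.14, 2.59, 1.69], -0.1563) 0.00842723963950672 29.923036694526672 [0.5766 0.0313 0.0859]
5.47 ([0.45, 2.75, 3.1], -0.0377)
5.58 ([2.08, 4.23, 2.9], -0.0549) [0.5765 0.0313 0.0856]
5.83 ([2.09, 3.64, 4.56], -0.0205)
5.92 ([2.15, 4.59, 5.05], 0.0067) [0.5765 0.0312 0.0853]
([2.58, 5.55, 4.97], -0.0052)
```

View pics/side1.png

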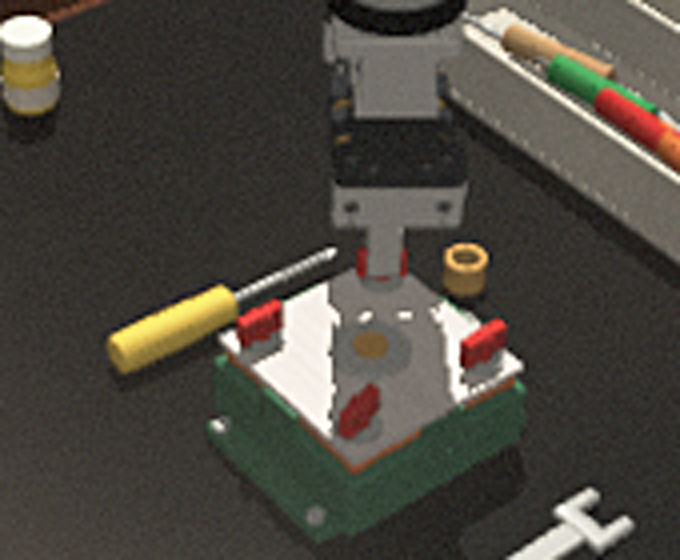

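The picture shows the gripper holding screw_a's wing (crop px ~(382,265)), with the other three untouched. The commanded yaw was off and the arm is compliant, so from here I take the screw angle from the measured tool yaw.

```bash
cat >> h.py <<'E'
def yaw():
    x=Ro.from_rotvec(arm.get_orientation()).as_matrix()[:,0]
    return (np.arctan2(x[1],x[0])-np.pi+np.pi)%(2*np.pi)-np.pi
def goto(n):
    s=S[n];p=pose(n);o=ori(s["yaw"]+np.pi)
    arm.reach([p[0],p[1],.108],o); arm.movel(p,.1); arm.set_gripper(0.)
    y=yaw(); c=arm.get_tcp_pos()
    if "grip" not in s: s["start"]=y; s["p"]=[float(c[0]),float(c[1])]; s["grip"]=1
    s["cmd"]=s["yaw"] ; print(n,"grip t",t(),"yaw est",round(s["yaw"],3),"meas",round(y,3),c.round(4),rd(),arm.get_width())
def cmd(n,y,w=1.0):   # command tool yaw y, z following the thread
    s=S[n];d=max(abs(s["cmd"]-y),.01); s["cmd"]=y
    arm.movel([*s["p"],Z0-.004*(s["start"]-y)],.004*w,ori(y+np.pi))
def run(n,turn,w=1.0): # blind run until measured turn ~ turn
    s=S[n]; cmd(n,s["start"]-turn,w); s["yaw"]=yaw()
    print(n,"t",t(),"turned",round(s["start"]-s["yaw"],3),"cmd",turn,rd())
def leave(n,up=True):
    s=S[n]; s["yaw"]=yaw(); arm.set_gripper(.03); c=arm.get_tcp_pos()
    arm.movel([c[0],c[1],.108],.15); save(); print(n,"left t",t(),"turn",round(s["start"]-s["yaw"],3))
E
python3 - <<'E'
from h import *
n="a";s=S[n];c=arm.get_tcp_pos();s["cmd"]=s["yaw"]
print("cmd",s["yaw"],"meas",yaw())
s["p"]=[float(c[0]),float(c[1])];s["start"]=float(yaw());s["grip"]=1
for k in(.07,.14,.21,.3): run(n,k)
arm.pause(.1);print(yaw(),rd(),arm.get_tcp_pos().round(4))
save()
E
```

```text
cmd -0.6281187068561631 meas -0.6259466960058715
a t 6.5 turned 0.069 cmd 0.07 ([1.79, 3.66, 2.61], 0.1054)
a t 6.75 turned 0.138 cmd 0.14 ([2.91, 3.56, 2.36], -0.0082)
a t 7.0 turned 0.207 cmd 0.21 ([2.04, 4.3, 1.06], -0.0315)
a t 7.25 turned 0.297 cmd 0.3 ([1.52, 3.49, 0.54], -0.027)
-0.9235020423750124 ([2.48, 3.96, 0.75], -0.0423) [0.5765 0.0312 0.0842]
```

```bash
python3 - <<'E'
from h import *
n="a"
print(arm.get_width(),arm.get_finger_force())
run(n,.4,1.);run(n,.5,1.);run(n,.55,.6);print(arm.get_joint_velocities().round(3),arm.get_tau().round(2))
c=arm.get_tcp_pos();leave(n);print(rd(),arm.get_tau().round(2))
g="c"; s=S[g]; 
# shift remaining nominal positions by screw a's felt offset (partly)
arm.reach([*s["p"],.108],ori(s["yaw"]+np.pi));print(t(),rd())
im=arm.snapshot("top");cv2.imwrite("pics/top2.png",im[:,:,::-1])
C=ray("top",[[0,0]])[0]
for p in redblobs(im,(285,180,370,280)):
    w=plane("top",p,.081)[:,:2];m=w.mean(0);sm=(m-C[:2])/(C[2]-.081)*.016
    e,V=np.linalg.eigh(np.cov(w.T)-np.outer(sm,sm)/12);v=V[:,1]; print(m.round(4),len(p),np.arctan(v[1]/v[0]).round(3))
save()
E
```

```text
0.008485830645682714 29.952109158039093
a t 7.6 turned 0.397 cmd 0.4 ([3.37, 4.02, 0.77], -0.0103)
a t 7.85 turned 0.496 cmd 0.5 ([2.67, 3.2, 0.65], -0.0106)
a t 8.1 turned 0.547 cmd 0.55 ([1.98, 4.02, 0.96], 0.0753)
[-0.001 -0.    -0.001  0.001 -0.    -0.004 -0.003] [  1.83 -50.48   6.84 -10.15   0.69   0.59  -0.13]
a left t 8.96 turn 0.547
([-0.2, 0.39, -0.08], 0.0091) [ 6.000e-02 -5.188e+01  5.420e+00 -1.349e+01 -0.000e+00  6.000e-02
 -1.000e-02]
10.08 ([-0.05, 0.46, 0.36], -0.0119)
[0.575  0.0307] 1037 -1.177
```

```bash
python3 - <<'E'
from h import *
for k in "bcd": S[k]["p"][1]+=.0008
n="c"; goto(n)
run(n,.07,.14);run(n,.14,.14);run(n,.21,.14);arm.pause(.1);print(rd());run(n,.28,.28);run(n,.35,.28)
run(n,.55,.4)
save()
E
```

```text
c grip t 11.22 yaw est 0.308 meas 0.308 [ 0.4872 -0.0597  0.0858] ([-0.23, -0.09, 2.76], -0.1064) 0.008745722154850687
c t 11.5 turned 0.068 cmd 0.07 ([-0.17, 0.77, 5.62], -0.024)
c t 11.75 turned 0.139 cmd 0.14 ([-0.73, -0.02, 5.66], 0.0272)
c t 12.0 turned 0.209 cmd 0.21 ([-1.37, 0.83, 6.9], -0.0494)
([-0.78, 1.02, 6.18], 0.0534)
c t 12.35 turned 0.279 cmd 0.28 ([-1.18, 1.12, 5.93], 0.0023)
c t 12.6 turned 0.349 cmd 0.35 ([-1.5, 0.97, 5.42], -0.0218)
c t 13.02 turned 0.548 cmd 0.55 ([-1.11, 0.87, 5.72], 0.0047)
```

```bash
python3 - <<'E'
from h import *
n="c"
def many(k=6):
    for i in range(k): arm.pause(.02);print(t(),arm.get_ft_torque().round(3),arm.get_tau()[4:].round(3),yaw().round(4))
many(4); run(n,.62); many(6)
save()
E
```

```text
13.03 [ 0.218  0.284 -0.011] [ 0.105 -0.38  -0.015] -0.2402
13.05 [ 0.235  0.305 -0.04 ] [ 0.111 -0.38  -0.008] -0.24
13.07 [0.202 0.306 0.057] [ 0.116 -0.38  -0.005] -0.2401
13.08 [0.276 0.281 0.031] [ 0.119 -0.38  -0.003] -0.24
c t 13.33 turned 0.619 cmd 0.62 ([-1.98, 1.35, 5.99], 0.0108)
13.35 [ 0.256  0.33  -0.002] [ 0.09  -0.395 -0.044] -0.3101
13.37 [0.234 0.285 0.006] [ 0.098 -0.395 -0.031] -0.3101
13.38 [0.221 0.308 0.03 ] [ 0.104 -0.395 -0.023] -0.3101
13.4 [0.227 0.253 0.061] [ 0.107 -0.395 -0.019] -0.31
13.42 [0.199 0.281 0.049] [ 0.11  -0.395 -0.017] -0.31
13.43 [0.216 0.241 0.025] [ 0.112 -0.395 -0.016] -0.31
```

```bash
python3 - <<'E'
from h import *
leave("c")
for n in "bd":
    goto(n); run(n,.1); run(n,.6,.8); arm.pause(.04); print(arm.get_tau()[6],rd()); leave(n)
save()
E
```

```text
c left t 14.29 turn 0.618
b grip t 15.58 yaw est 0.063 meas 0.063 [ 0.5772 -0.0586  0.086 ] ([-0.34, 0.52, 2.64], -0.077) 0.008684474722674524
b t 15.86 turned 0.098 cmd 0.1 ([-2.15, 0.84, 4.73], -0.045)
b t 16.63 turned 0.597 cmd 0.6 ([-1.03, 0.83, 6.21], 0.0822)
-0.0721486215479672 ([-2.44, 1.4, 5.38], 0.049)
b left t 17.53 turn 0.597
d grip t 18.95 yaw est 0.035 meas 0.035 [0.4862 0.0304 0.0858] ([-0.55, 0.76, 1.14], -0.0182) 0.008995164582384379
d t 19.25 turned 0.098 cmd 0.1 ([-1.32, 1.22, 3.52], 0.0129)
d t 20.02 turned 0.599 cmd 0.6 ([-0.52, 0.13, 5.51], 0.0859)
-0.06760340882465243 ([-1.06, 0.77, 5.73], 0.0766)
d left t 20.93 turn 0.599
```

```bash
cat >> h.py <<'E'
def feel(n,to,stop=.09,step=.07,base=None):
    """equal small steps; returns list of (turn, ft torque, -tau7); stops on a climb above the base"""
    s=S[n];k=s["start"]-s["cmd"];L=[]
    while k+step<=to+.02:
        k+=step;cmd(n,s["start"]-k);v=[];q=[]
        for _ in range(5): arm.pause(.01);v.append(arm.get_ft_torque()[2]);q.append(-arm.get_tau()[6])
        s["yaw"]=yaw();L.append((s["start"]-s["yaw"],np.mean(v),np.mean(q)));print(n,t(),np.round(L[-1],3))
        A=np.array(L)[:,1:]
        if len(L)>=3 or base is not None:
            b=A[:max(2,len(L)-2)].mean(0) if base is None else np.array(base)
            if ((A[-1]-b)>stop).all() or (A[-1]-b).max()>stop+.05: print("climb",(A[-1]-b).round(3));break
    save();return L
E
python3 - <<'E'
from h import *
n="a";goto(n);run(n,.8,.8);feel(n,1.3);leave(n)
n="c";goto(n);run(n,.8,.8);feel(n,1.3)
E
```

```text
a grip t 22.29 yaw est -1.173 meas -1.173 [0.5766 0.0312 0.0837] ([-1.03, -0.94, 3.37], 0.0408) 0.008541761514849129
a t 22.76 turned 0.8 cmd 0.8 ([-1.46, -1.05, 4.75], 0.0508)
a 23.05 [0.87  0.038 0.056]
a 23.34 [0.94  0.038 0.061]
a 23.63 [1.01  0.063 0.088]
a 23.93 [1.08  0.101 0.122]
a 24.22 [1.149 0.131 0.168]
a 24.51 [1.219 0.168 0.232]
climb [0.108 0.15 ]
a left t 25.38 turn 1.219
c grip t 27.45 yaw est -0.31 meas -0.31 [ 0.4875 -0.0596  0.0834] ([0.36, -0.16, 2.09], -0.0129) 0.008994605085261382
c t 27.82 turned 0.798 cmd 0.8 ([-0.14, 0.8, 4.11], -0.0651)
c 28.12 [0.868 0.016 0.043]
c 28.41 [0.938 0.011 0.043]
c 28.7 [1.008 0.027 0.045]
c 28.99 [1.078 0.058 0.073]
c 29.28 [1.148 0.093 0.12 ]
c 29.57 [1.218 0.144 0.181]
climb [0.116 0.13 ]
```

Clear seat knees: a at ≈0.97 rad, c at ≈1.02 rad, both about 0.13 N m above free. Now b and d.

```bash
python3 - <<'E'
from h import *
leave("c")
for n in "bd":
    goto(n);run(n,.8,.8);feel(n,1.3);leave(n)
E
```

```text
c left t 30.45 turn 1.218
b grip t 31.77 yaw est -0.534 meas -0.534 [ 0.5775 -0.0585  0.0835] ([-0.27, 0.29, 1.93], 0.0793) 0.008488627316704349
b t 32.17 turned 0.798 cmd 0.8 ([-0.45, -0.5, 4.49], -0.107)
b 32.46 [0.868 0.007 0.041]
b 32.75 [ 0.938 -0.021  0.022]
b 33.04 [ 1.008 -0.003  0.028]
b 33.33 [1.078 0.034 0.065]
b 33.62 [1.148 0.1   0.112]
b 33.92 [1.217 0.139 0.171]
climb [0.134 0.132]
b left t 34.79 turn 1.217
d grip t 36.23 yaw est -0.564 meas -0.564 [0.4865 0.0304 0.0834] ([0.8, -0.85, 1.97], 0.0284) 0.008446890131759227
d t 36.63 turned 0.798 cmd 0.8 ([-0.59, -1.25, 4.29], -0.0192)
d 36.92 [ 0.868 -0.006  0.025]
d 37.22 [ 0.938 -0.012  0.021]
d 37.51 [ 1.008e+00 -1.000e-03  2.000e-02]
d 37.8 [1.078 0.007 0.044]
d 38.09 [1.148 0.068 0.088]
d 38.38 [1.218 0.13  0.142]
climb [0.133 0.114]
d left t 39.26 turn 1.218
```

```bash
python3 - <<'E'
from h import *
n="a";goto(n);feel(n,S[n]["start"]-S[n]["cmd"]+.03,step=.035,base=(.03,.05),stop=.15)
E
```

```text
a grip t 40.72 yaw est -1.845 meas -1.844 [0.5764 0.0314 0.081 ] ([-1.37, 0.91, 4.18], 0.1604) 0.00887263375474394
a 41.01 [1.253 0.297 0.306]
climb [0.267 0.256]
```

Screw a reads high now that c has levelled the cover, so I'll back it off and re-approach in a standard step.

```bash
python3 - <<'E'
from h import *
n="a";run(n,1.05);feel(n,1.12,base=(.03,.05),stop=.2)
E
```

```text
a t 41.36 turned 1.053 cmd 1.05 ([-0.76, 0.97, 2.51], 0.1509)
a 41.65 [1.121 0.106 0.162]
```

```bash
python3 - <<'E'
from h import *
n="a";feel(n,1.15,base=(.03,.05),stop=.2,step=.035);arm.pause(.2)
print(np.mean([(arm.pause(.01),arm.get_ft_torque()[2])[1] for _ in range(5)]),arm.get_tau()[6]);leave(n)
n="c";goto(n);feel(n,S[n]["start"]-S[n]["cmd"]+.01,step=.015,base=(.016,.043),stop=.2)
E
```

```text
a 41.94 [1.155 0.232 0.237]
0.21777669232200392 -0.22182023618370295
a left t 43.06 turn 1.155
c grip t 44.79 yaw est -0.909 meas -0.909 [ 0.4875 -0.0597  0.081 ] ([-0.23, -0.61, 2.75], 0.126) 0.00873971149236558
c 45.08 [1.232 0.27  0.255]
climb [0.254 0.212]
```

```bash
python3 - <<'E'
from h import *
leave("c");c=arm.get_tcp_pos();arm.movel([c[0]-.03,c[1],.25],.2);arm.pause(.3)
im=arm.snapshot("side");cv2.imwrite("pics/side3.png",cv2.resize(im[190:300,280:400],None,fx=5,fy=5,interpolation=cv2.INTER_CUBIC)[:,:,::-1]);print(t())
E
```

```text
c left t 45.96 turn 1.232
47.18
```

View pics/side3.png

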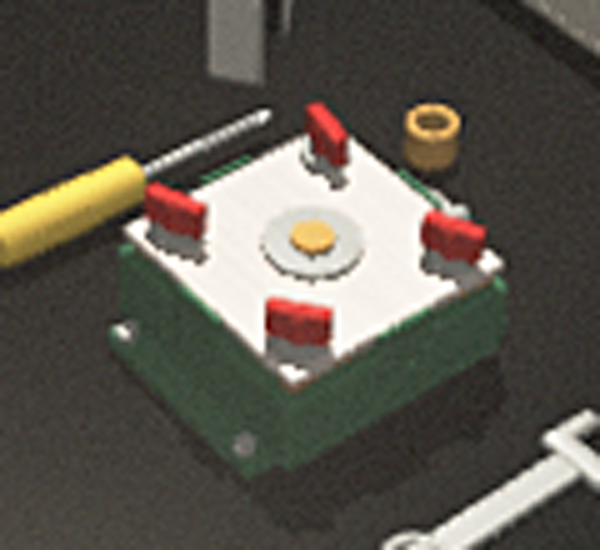

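The cover (crop px ~(312,240)) sits flat on the housing with no seal gap showing. All four wings have turned, the gripper is clear, and the bystanders in view have not moved.

```bash
python3 -c "
from rig import arm
print(arm.job_done(),arm.get_time())"
```

```text
the job is handed in; nothing more can be done
the job is handed in; nothing more can be done
```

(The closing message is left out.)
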